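Shake up a hanging sample tube on the touch-start vortex mixer

ROBOT

A 7-joint arm with a two-finger parallel gripper is mounted at the origin on a cart in front of the work surface, level with it; the furniture and walls round the work are solid. World frame = base frame: x ahead of the robot, y to its left, z up, the work surface at z = 0. Lengths are in m, angles in rad, forces in N, time in s.
With the tool pointing down it reaches from about 0.4 to 0.85 m from the base axis. Payload 4.5 kg.
Tool frame: the origin (TCP) lies at the very end of the fingers, on their centre line; the grasp point (between the pads) lies 19 mm behind it; z points along the fingers, y is the line along which they close (so a half turn about z gives the same grasp; the last joint's range is limited). The gripper opens to 88 mm and grips with 3 to 60 N. Pads are 18 mm wide; open, the fingers measure 123 mm over their backs; the gripper's body (75 mm by 187 mm) begins 45 mm behind the grasp point.
Start: joints at [1.142, 0.689, -0.195, 1.565, 0.157, 0.902, -0.215], TCP at [0.279, -0.559, 0.239] pointing down, gripper open.
Joint ranges: [-3.01, 3.01], [-0.46, 2.08], [-1.47, 1.51], [0.13, 2.56], [-1, 4.14], [0.04, 2.09], [-2.66, 2.66]. Speed limits (rad/s): [2.57, 2.57, 3.14, 3.14, 3.14, 3.14, 3.14].

INTERFACE

Orientations are given as a unit quaternion [x, y, z, w].
In Python, from plant import r gives the robot as it stands. The module is installed in compiled form; this text tells all that it offers.
- The arm moves only by the tool step_arm, never from a script. Its argument "increments" is a list of rows, each a list of 2 entries, a list of its own where there are three numbers: the shift along the world's x, y, z in cm, then the turn, a rotation vector about the world's x, y, z in degrees. A call has exactly 10 rows; each row shifts and turns the commanded pose from where the row before left it; what a row does not reach is not made up. A row lasts 1/10 s, in which the tool goes at most 50 mm and 8.59 degrees, less where a joint would pass 70% of its speed; a pose out of reach is approached as far as the arm can. A call is refused whole if a number of a shift passes 5 or a number of a turn 8.59, either way. A call with a gripper value outside its range is refused whole. "fingers" is the opening, from 0 (shut) to 1 (fully open), set as the call begins (left out, the last holds). The fingers move at their own pace and stop on an object; "grip_force" is the grip in N (left out, the last holds). Time passes only in rows, so rows that do not move let the fingers close, or fill a call up. It gives the time, the measured TCP pose, the force, the opening and the grip force at its end, in the units of the state.
- r.get_state(): the state, without advancing time (a new reading comes with each control period).
- r.snapshot(name): name is "scene" or "top" or "wrist"; returns (picture, depth): 400x640x3 uint8, red, green, blue; 400x640 float32, m along the optical axis (not along the pixel's ray), 0 where there is no reading.
- r.calibration(name): a dict with "fov_y" (degrees; the focal length in pixels is half the picture's height over the tangent of half this angle, whatever the lens; pixels are square), "cx", "cy" (the principal point, pixels), "k1" (the pictures are not rectified: a ray, as slopes to the right and down, at radius r is drawn at 1 + k1 r^2 times it, then the intrinsics apply), "R" (3x3) and "t" (3): a world point X has camera coordinates R X + t. Camera axes: x right, y down, z forward; pixel columns grow to the right and rows downward; lengths in m; the calibration is good to about 2 mm. A picture is of the moment at which its call begins: read the wrist's pose just before it. calibration takes no time and is no camera call; for the wrist camera it gives the pose at the moment of the call.
- r.finish_job(): hands the job in; it is judged then, once.
The state is a dict: "clock": time; "q": joint angles; "qd": joint speeds; "joint_torque": joint torques, N m; "tool_pos": TCP position; "eef_rot": TCP orientation; "contact_force": force on the tool from outside, world axes, zero at the start; "moment": the same for the moment, N m; "opening": opening from 0.0 (shut) to 1.0 (fully open); "finger_force": force on a finger pad.
Only numpy, scipy, OpenCV 4.12 (cv2) and the standard library are available. Lean on these libraries where they do the work, as an engineer would, in place of code of your own. Each camera call takes 0.05 s, during which the arm holds its last target. There are 200 camera calls.

TASK

Shake up the orange-capped tube on the small touch-start vortex mixer: lift it up and off its fork on the hanger, stand its tip in the mixer's black rubber cup, and press it straight down, upright, until the cup has gone down about 5 mm, so that its touch switch is closed but the cup never bottoms out at 8 mm. Keep it pressed like that for at least 3 seconds and finish while still holding the tube and pressing; do not let go. Leave the other two tubes hanging where they are.

Things in the scene. Friction and masses are not known exactly. Their poses are not given: they have to be found in the camera images.
- hanger: fixed aluminium sheet hanger, 200 mm long (y), 80 deep. Origin: centre of underside. Top sheet 3 mm, upper face at z = 120 mm; four fork slots 18.5 mm wide at y = -72, -24, 24, 72 mm (one empty), open to -x. A tube hangs at x = -8 mm, cap resting on the top sheet; it comes out straight up. Tine ends (x = -30 mm) have a lip turned up 4 mm; nothing else but the caps stands above the sheet
- orange_tube: the tube to take: closed conical tube 124 mm long, 0.03 to 0.05 kg: amber 16 mm body with white band, tapering over the last 22 mm to a 7 mm flat tip; orange ribbed screw cap 23 mm wide, 24 mm tall, 100 to 124 mm above the tip. Origin: centre of the tip; z along the tube to the cap. Hangs by its cap in a fork (which one varies)
- blue_tube: leave hanging: closed conical tube 124 mm long, 0.03 to 0.05 kg: amber 16 mm body with white band, tapering over the last 22 mm to a 7 mm flat tip; blue ribbed screw cap 23 mm wide, 24 mm tall, 100 to 124 mm above the tip. Origin: centre of the tip; z along the tube to the cap. Hangs by its cap in a fork (which one varies)
- white_tube: leave hanging: closed conical tube 124 mm long, 0.03 to 0.05 kg: amber 16 mm body with white band, tapering over the last 22 mm to a 7 mm flat tip; white ribbed screw cap 23 mm wide, 24 mm tall, 100 to 124 mm above the tip. Origin: centre of the tip; z along the tube to the cap. Hangs by its cap in a fork (which one varies)
- mixer: small round vortex mixer, fixed: grey base, white top, 115 mm across and 59 mm tall, a grey control panel with knob and rocker at its front (-x; reaches 74 mm from the axis). Origin at the centre of its underside; on its axis on top stands the black rubber cup
- cup_floor (a point): centre of the inner floor of the rubber cup, where the tube's tip stands; moves with the cup. 80 mm above the work surface when the cup is at rest. The cup is 39 mm wide outside; its rim is 17 mm above this floor, its mouth 29 mm wide inside, tapering to about 21 mm wide at the floor
- mixer_cup (a joint): how far the sprung cup is pressed down, in m: 0 at rest (up), hard stop at 0.008. Springs back up. It yields at about 2 N and takes about 1 N more for each mm: about 7 N at 5 mm, 10 N at the stop

How it is judged:
By the outcome, as a careful person would: the job done as asked, in the order asked, and still so for the second after the job is handed in, while the arm keeps its last pose, push and grip.
It also fails if it takes over 50 s, if anything falls off the work surface, if the arm or the gripper's body presses on something with over 40 N, if the wrist force passes 120 N, or if a joint passes its speed limit or range.

## Working session

There is one attempt and no reset: what is moved stays moved. The work goes in short steps, Python scripts to look and compute and a tool call to move; the robot and the scene stay as the last step left them, time stands still between calls to the robot, and variables do not carry over. Pictures are saved under pics/ and viewed, at most 10 in all, crops included, and the job is handed in when it is done.

Besides the shell and the picture viewer there is one more tool, called after "Emit:" as name([rows], argument=value, ...), one row to a line, values as JSON. step_arm: Moves the arm, as the interface text tells. Its arguments: {"type":"object","properties":{"increments":{"type":"array","items":{"type":"array"}},"fingers":{"type":"number"},"grip_force":{"type":"number"}},"required":["increments"]}

```bash
mkdir -p pics; cat > h.py <<'E'
import numpy as np, cv2
from plant import r
def snap(n,f):
    c=r.calibration(n); p,d=r.snapshot(n); cv2.imwrite('pics/'+f+'.png',p[:,:,::-1]); np.savez(f+'.npz',p=p,d=d,**{k:np.array(v) for k,v in c.items()})
    return p,d,c
def cloud(d,c):
    f=200/np.tan(np.radians(float(c['fov_y']))/2)
    v,u=np.mgrid[0:400,0:640].astype(np.float64)
    K=np.array([[f,0,c['cx']],[0,f,c['cy']],[0,0,1.]])
    n=cv2.undistortPoints(np.stack([u,v],-1).reshape(-1,1,2),K,np.array([float(c['k1']),0,0,0])).reshape(400,640,2)
    P=np.dstack([n[...,0]*d,n[...,1]*d,d])
    W=(P-np.array(c['t']))@np.array(c['R'])
    W[d<=0]=np.nan
    return W
E
python3 - <<'E'
from h import *
for n in('scene','top'):
    p,d,c=snap(n,n+'0'); print(n,c['k1'],c['fov_y'],(d>0).mean())
a=cv2.imread('pics/scene0.png');b=cv2.imread('pics/top0.png')
s=r.get_state();print(s)
E
```

```text
scene 0.01948580489587572 54.70031140209156 0.995875
top -0.05767180733845781 45.15737878110982 0.99587109375
{'clock': 0.1, 'q': array([ 1.14179607,  0.68992027, -0.19452993,  1.56620482,  0.15731472,
        0.90248402, -0.21508343]), 'qd': array([ 6.96325994e-04, -1.13756762e-03,  9.09311887e-06, -2.02944263e-03,
       -3.36957137e-04,  2.02165240e-04, -1.58477435e-04]), 'joint_torque': array([-3.54653821e-03, -5.28498673e+01, -1.27176426e+00, -1.53837276e+01,
       -5.26026764e-02,  1.94310982e-03,  5.56131602e-05]), 'tool_pos': array([ 0.27875464, -0.5587817 ,  0.23798728]), 'eef_rot': array([ 9.73333849e-01,  2.29391718e-01, -2.43106952e-04, -7.74584950e-04]), 'contact_force': array([ 0.58751996, -0.47835873,  0.5415941 ]), 'moment': array([-0.01181631,  0.00910856,  0.04668639]), 'finger_force': 0.0, 'opening': 0.9996092204227757}
```

View pics/scene0.png

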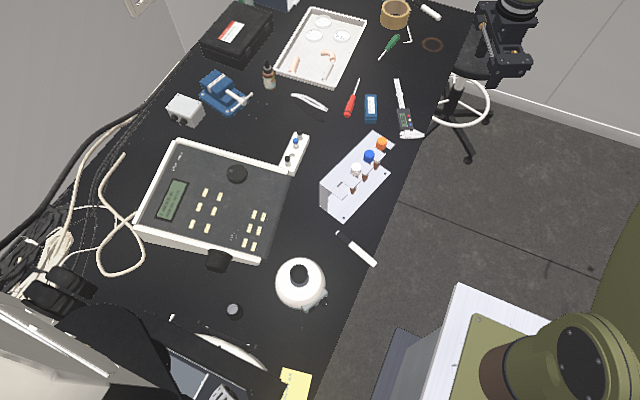

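View pics/top0.png

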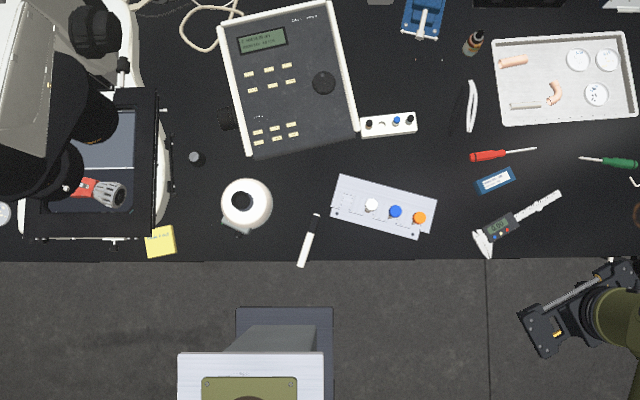

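The top view shows the orange cap at (419,218), blue at (395,212), white at (371,205), and the mixer cup at (242,201). The leftmost fork is empty.

```bash
python3 - <<'E'
from h import *
hsv=None
for n in('top0','scene0'):
    c=np.load(n+'.npz'); W=cloud(c['d'],c); p=c['p']
    hsv=cv2.cvtColor(p,cv2.COLOR_RGB2HSV).astype(int); H,S,V=hsv[...,0],hsv[...,1],hsv[...,2]
    X,Y,Z=np.moveaxis(W,-1,0)
    near=(X>0.3)&(X<0.8)&(abs(Y)<0.7)
    for nm,m in (('orange',(H>8)&(H<20)&(S>170)&(V>150)),('blue',(H>105)&(H<122)&(S>150))):
        m=m&near&(Z>.135)&(Z<.16); q=W[m]
        t=q[q[:,2]>np.median(q[:,2])-.004] if len(q) else q
        print(n,nm,len(q),np.round(t.mean(0),4),np.round((t.min(0)+t.max(0))/2,4),np.round(np.ptp(t,axis=0),4))
    m=near&(abs(Z-.12)<.006)&(S<40)&(V>110)
    k,l,st,ce=cv2.connectedComponentsWithStats(m.astype(np.uint8))
    i=1+np.argmax(st[1:,4]); q=W[l==i]; print('sheet',len(q),np.median(q[:,2]),cv2.minAreaRect((q[:,:2]*1000).astype(np.float32)))
    m=near&(abs(Z-.147)<.006)&(S<40)&(V>110);q=W[m];print('white',len(q),q.mean(0))
    # mixer: white top
    bx=near&(Z>.05)&(Z<.066)&(V>150)&(S<50)
    k,l,st,ce=cv2.connectedComponentsWithStats(bx.astype(np.uint8));i=1+np.argmax(st[1:,4]); q=W[l==i]
    print('mixertop',len(q),cv2.minEnclosingCircle((q[:,:2]*1000).astype(np.float32)))
    c0=q[:,:2].mean(0)
    m=(np.hypot(X-c0[0],Y-c0[1])<.05)&(Z>.09)&(Z<.105); q=W[m]; print('rim',len(q),np.median(q[:,2]),cv2.minEnclosingCircle((q[:,:2]*1000).astype(np.float32)),q.mean(0))
    m=(np.hypot(X-c0[0],Y-c0[1])<.012)&(Z<.09)&(Z>.07); q=W[m]; print('floor',len(q),q.mean(0) if len(q) else '')
E
```

```text
top0 orange 80 [ 0.4332 -0.3503  0.1442] [ 0.4334 -0.3501  0.1442] [0.0211 0.0195 0.0057]
top0 blue 103 [ 0.4467 -0.3045  0.1438] [ 0.4474 -0.3045  0.1443] [0.0216 0.0194 0.0078]
sheet 2725 0.12002082761501627 ((464.41485595703125, -285.63641357421875), (199.02438354492188, 69.58975219726562), 73.55691528320312)
white 207 [ 0.590602   -0.01923603  0.14538027]
mixertop 1294 ((476.4676513671875, 2.480414390563965), 50.5842170715332)
rim 141 0.09738359991982172 ((476.843505859375, 3.7389678955078125), 19.635303497314453) [0.47672819 0.00405275 0.09706289]
floor 84 [0.47614168 0.00201851 0.0808728 ]
scene0 orange 3 [ 0.4413 -0.343   0.1389] [ 0.4413 -0.343   0.1388] [0.0021 0.0053 0.0004]
scene0 blue 68 [ 0.446  -0.3017  0.1419] [ 0.4459 -0.3026  0.1419] [0.0208 0.0197 0.0069]
sheet 1515 0.11814533510116661 ((463.05303955078125, -283.2016906738281), (201.75765991210938, 69.50374603271484), 74.4631118774414)
white 59 [ 0.45872476 -0.25629952  0.14261258]
mixertop 1116 ((475.0603332519531, 6.950537204742432), 49.0116081237793)
rim 130 0.09522372123869516 ((475.4354553222656, 6.0983567237854), 18.97271156311035) [0.4760817  0.00569815 0.09490595]
floor 63 [0.47425315 0.00751902 0.07911831]
```

Emit:
step_arm([
  [[1.5, 2.1, 0], [0, 0, 4.7]],
  [[1.5, 2.1, 0], [0, 0, 4.7]],
  [[1.5, 2.1, 0], [0, 0, 4.7]],
  [[1.5, 2.1, 0], [0, 0, 4.7]],
  [[1.5, 2.1, 0], [0, 0, 4.7]],
  [[1.5, 2.1, 0], [0, 0, 4.7]],
  [[1.5, 2.1, 0], [0, 0, 4.7]],
  [[1.5, 2.1, 0], [0, 0, 4.7]],
  [[1.5, 2.1, 0], [0, 0, 4.7]],
  [[1.5, 2.0, 0], [0, 0, 4.8]],
])

```text
clock: 1.1
tool_pos: [0.4301, -0.3483, 0.2388]
eef_rot: [0.799, 0.602, 0.0, 0.0]
contact_force: [0.1, -0.7, -0.0]
opening: 0.999
finger_force: 0.0
```

```bash
python3 - <<'E'
from h import *
from scipy.spatial.transform import Rotation as R
p,d,c=snap('wrist','w1'); s=r.get_state(); print(s['clock'],s['tool_pos'],R.from_quat(s['eef_rot']).as_matrix().round(4),s['contact_force'])
W=cloud(d,c);X,Y,Z=np.moveaxis(W,-1,0)
hsv=cv2.cvtColor(p,cv2.COLOR_RGB2HSV).astype(int); H,S,V=hsv[...,0],hsv[...,1],hsv[...,2]
for nm,m in (('orange',(H>8)&(H<20)&(S>170)&(V>150)),('blue',(H>105)&(H<122)&(S>150))):
    q=W[m&(Z>.135)&(Z<.16)]
    if len(q): t=q[q[:,2]>np.median(q[:,2])-.003]; print(nm,len(t),t.mean(0),cv2.minEnclosingCircle((t[:,:2]*1000).astype(np.float32)),np.median(t[:,2]))
q=W[(abs(Z-.12)<.003)&(S<60)];print(len(q),np.median(q[:,2]) if len(q) else 0,cv2.minAreaRect((q[:,:2]*1000).astype(np.float32)) if len(q) else 0)
E
```

```text
1.15 [ 0.43374802 -0.34353584  0.23913176] [[ 0.2662  0.9639  0.0035]
 [ 0.9639 -0.2662  0.0034]
 [ 0.0042  0.0025 -1.    ]] [2.11307578 2.41988419 0.44237676]
blue 584 [ 0.44629568 -0.30226111  0.14383068] ((446.39276123046875, -302.2568054199219), 10.619606018066406) 0.14385920252545792
14405 0.11969491479969567 ((461.50323486328125, -291.0580749511719), (183.9642333984375, 69.24850463867188), 74.07588195800781)
```

View pics/w1.png

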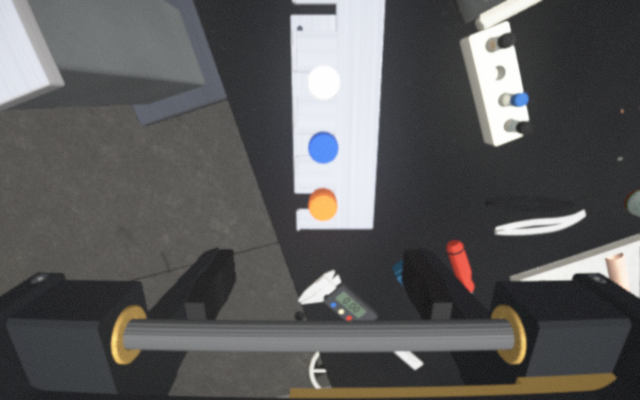

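The wrist view shows the orange cap at (322,204), clear between the fingers' line, with blue at (323,147) above it. I'll re-measure now that the arm has settled.

```bash
cat > wm.py <<'E'
from h import *
from scipy.spatial.transform import Rotation as R
for i in range(4): r.snapshot('wrist')
p,d,c=snap('wrist','w2'); s=r.get_state(); M=R.from_quat(s['eef_rot']).as_matrix();print(s['clock'],s['tool_pos'],M.round(4)[:,1:],s['contact_force'])
W=cloud(d,c);X,Y,Z=np.moveaxis(W,-1,0)
hsv=cv2.cvtColor(p,cv2.COLOR_RGB2HSV).astype(int); H,S,V=hsv[...,0],hsv[...,1],hsv[...,2]
for nm,m in (('orange',(H>6)&(H<24)&(S>110)),('blue',(H>105)&(H<122)&(S>150)),('white',(S<60)&(V>120)&(np.hypot(X-.46,Y+.257)<.02))):
    q=W[m&(Z>.135)&(Z<.16)]
    if len(q): t=q[q[:,2]>np.median(q[:,2])-.003]; print(nm,len(t),t.mean(0),cv2.minEnclosingCircle((t[:,:2]*1000).astype(np.float32)),np.median(t[:,2]))
q=W[(abs(Z-.12)<.003)&(S<60)];print(len(q),np.median(q[:,2]) if len(q) else 0,cv2.minAreaRect((q[:,:2]*1000).astype(np.float32)) if len(q) else 0)
E
python3 wm.py
```

```text
1.4 [ 0.42814441 -0.35132932  0.23862067] [[ 9.589e-01 -1.000e-03]
 [-2.838e-01 -9.000e-04]
 [-7.000e-04 -1.000e+00]] [ 0.09186782 -0.40201948  0.87215239]
orange 571 [ 0.43313995 -0.34839647  0.14370818] ((433.0787353515625, -348.72369384765625), 11.449464797973633) 0.14377762544284384
blue 603 [ 0.44599067 -0.30273804  0.14381631] ((445.76580810546875, -302.7112731933594), 10.718056678771973) 0.1438381072815813
white 816 [ 0.45950636 -0.25768473  0.14386399] ((459.8453369140625, -257.86700439453125), 11.739747047424316) 0.14392173013958082
14241 0.11968122317843777 ((461.0290832519531, -292.6446838378906), (181.40757751464844, 69.18496704101562), 74.01559448242188)
```

Emit:
step_arm([
  [[0.25, 0.1, 0], [0, 0, 0]],
  [[0.25, 0.1, 0], [0, 0, 0]],
  [[0, 0, -1.5], [0, 0, 0]],
  [[0, 0, -2], [0, 0, 0]],
  [[0, 0, -2], [0, 0, 0]],
  [[0, 0, -2], [0, 0, 0]],
  [[0, 0, -1.5], [0, 0, 0]],
  [[0, 0, -1], [0, 0, 0]],
  [[0, 0, -0.5], [0, 0, 0]],
  [[0, 0, -0.3], [0, 0, 0]],
])

```text
clock: 2.4
tool_pos: [0.4342, -0.3484, 0.1306]
eef_rot: [0.801, 0.599, 0.0, 0.0]
contact_force: [-0.5, 0.0, 0.6]
opening: 1.0
finger_force: 0.0
```

```bash
sed -i 's/w2/w3/' wm.py; python3 wm.py
```

```text
2.65 [ 0.43441205 -0.34850461  0.13133707] [[ 9.594e-01  1.000e-03]
 [-2.821e-01 -7.000e-04]
 [ 1.200e-03 -1.000e+00]] [ 0.21629918  0.78824696 -0.31415258]
orange 1508 [ 0.43321938 -0.34835154  0.1436627 ] ((433.1862487792969, -349.4501647949219), 12.052230834960938) 0.14378770600475255
blue 1882 [ 0.44639372 -0.30254804  0.14381557] ((446.397216796875, -302.9407958984375), 11.20480728149414) 0.14385478536277174
white 2681 [ 0.45937176 -0.25752532  0.14392922] ((459.4698181152344, -257.6781005859375), 11.970108032226562) 0.14394945837126238
30552 0.11969983929303954 ((457.33721923828125, -305.04754638671875), (157.1202392578125, 69.13423919677734), 73.97657012939453)
```

View pics/w3.png

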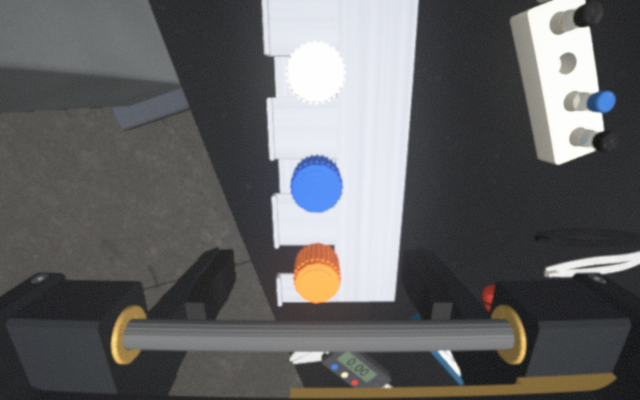

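The wrist view shows the orange cap at (317,275), midway between the fingers at about x=210 and 430. I'll lower 3 mm and close.

Emit:
step_arm([
  [[0, 0, -0.15], [0, 0, 0]],
  [[0, 0, -0.15], [0, 0, 0]],
  [[0, 0, 0], [0, 0, 0]],
  [[0, 0, 0], [0, 0, 0]],
  [[0, 0, 0], [0, 0, 0]],
  [[0, 0, 0], [0, 0, 0]],
  [[0, 0, 0], [0, 0, 0]],
  [[0, 0, 0], [0, 0, 0]],
  [[0, 0, 0], [0, 0, 0]],
  [[0, 0, 0], [0, 0, 0]],
])

```text
clock: 3.65
tool_pos: [0.434, -0.3483, 0.1277]
eef_rot: [0.801, 0.599, 0.0, 0.0]
contact_force: [0.1, 0.2, -0.2]
opening: 1.002
finger_force: 0.0
```

Emit:
step_arm([
  [[0, 0, 0], [0, 0, 0]],
  [[0, 0, 0], [0, 0, 0]],
  [[0, 0, 0], [0, 0, 0]],
  [[0, 0, 0], [0, 0, 0]],
  [[0, 0, 0], [0, 0, 0]],
  [[0, 0, 0], [0, 0, 0]],
  [[0, 0, 0], [0, 0, 0]],
  [[0, 0, 0], [0, 0, 0]],
  [[0, 0, 0], [0, 0, 0]],
  [[0, 0, 0], [0, 0, 0]],
], fingers=0, grip_force=35)

```text
clock: 4.65
tool_pos: [0.4341, -0.3483, 0.1278]
eef_rot: [0.801, 0.599, 0.0, 0.0]
contact_force: [0.0, 0.3, 0.6]
opening: 0.249
finger_force: 35.0
```

Emit:
step_arm([
  [[0, 0, 0.4], [0, 0, 0]],
  [[0, 0, 0.8], [0, 0, 0]],
  [[0, 0, 1.5], [0, 0, 0]],
  [[0, 0, 2], [0, 0, 0]],
  [[0, 0, 2], [0, 0, 0]],
  [[0, 0, 2], [0, 0, 0]],
  [[0, 0, 2.3], [0, 0, 0]],
  [[0, 0, 2], [0, 0, 0]],
  [[0, 0, 2], [0, 0, 0]],
  [[0, 0, 1], [0, 0, 0]],
])

```text
clock: 5.65
tool_pos: [0.4347, -0.3485, 0.29]
eef_rot: [0.801, 0.599, 0.001, 0.002]
contact_force: [0.0, -0.9, 0.5]
opening: 0.249
finger_force: 35.0
```

```bash
python3 - <<'E'
from h import *
for i in range(4): r.snapshot('wrist')
snap('scene','scene1');snap('wrist','w4'); s=r.get_state();print(s['tool_pos'],s['eef_rot'],s['opening'],s['finger_force'],s['contact_force'])
a=cv2.imread('pics/scene1.png')[90:340,230:470];cv2.imwrite('pics/scene1c.png',cv2.resize(a,None,fx=2.2,fy=2.2,interpolation=3))
E
```

```text
[ 0.43338962 -0.34796468  0.28669577] [ 8.00599545e-01  5.99198827e-01 -3.85792251e-04 -9.92613935e-04] 0.24821276361151653 34.99985218048096 [-0.68474866  0.15673363 -1.81663609]
```

View pics/scene1c.png

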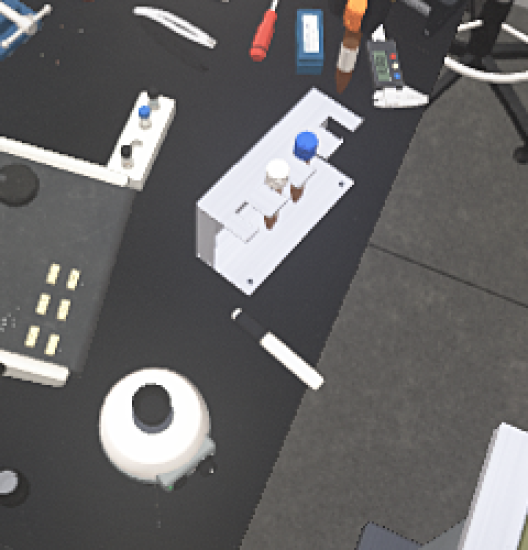

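View pics/w4.png

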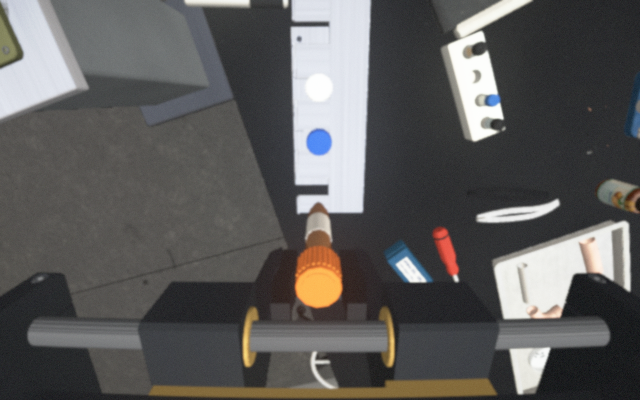

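The tube is out and hanging straight in the grip: cap at (320,285) and tip at (318,207) in the wrist view. The other two tubes are still hanging. Next I'll carry it to just short of the mixer and measure the cup.

Emit:
step_arm([
  [[0.3, 1.0, 0], [0, 0, 0]],
  [[0.4, 2.5, 0], [0, 0, 0]],
  [[0.5, 3, 0], [0, 0, 0]],
  [[0.5, 3, 0], [0, 0, 0]],
  [[0.5, 3, 0], [0, 0, 0]],
  [[0.5, 3.5, 0], [0, 0, 0]],
  [[0.5, 3.5, 0], [0, 0, 0]],
  [[0.5, 3, 0], [0, 0, 0]],
  [[0.4, 2, 0], [0, 0, 0]],
  [[0.2, 0.5, 0], [0, 0, 0]],
])

```text
clock: 6.95
tool_pos: [0.4772, -0.0946, 0.2876]
eef_rot: [0.799, 0.601, 0.0, -0.001]
contact_force: [0.2, -0.7, -1.0]
opening: 0.245
finger_force: 35.0
```

```bash
cat > mm.py <<'E'
from h import *
from scipy.spatial.transform import Rotation as R
for i in range(4): r.snapshot('wrist')
s=r.get_state(); T=s['tool_pos'];print(s['clock'],T,R.from_quat(s['eef_rot']).as_matrix().round(4)[:,2],s['contact_force'])
for n in('wrist','top','scene'):
    p,d,c=snap(n,n+'m');W=cloud(d,c);X,Y,Z=np.moveaxis(W,-1,0)
    hsv=cv2.cvtColor(p,cv2.COLOR_RGB2HSV).astype(int); H,S,V=hsv[...,0],hsv[...,1],hsv[...,2]
    k=np.hypot(X-.4765,Y-.0045)<.03
    q=W[k&(abs(Z-.0955)<.005)]
    if len(q)>5: print(n,'rim',len(q),np.median(q[:,2]).round(4),[np.round(v,1) for v in cv2.fitEllipse(cv2.convexHull((q[:,:2]*1000).astype(np.float32)))][:2])
    q=W[k&(np.hypot(X-.4765,Y-.0045)<.009)&(Z<.087)&(Z>.07)]
    if len(q): print(n,'floor',len(q),q.mean(0).round(4))
    # tube body slices
    for lo in (0.105,.085,.065,.045,.03,.01,.002):
        zc=T[2]-.108+lo
        m=(abs(Z-zc)<.004)&(np.hypot(X-T[0],Y-T[1])<.018)
        if m.sum()>5:
            q=W[m]; print(n,'h',lo,m.sum(),(np.median(q,0)-T).round(4)[:2], ((q.min(0)+q.max(0))/2-T).round(4)[:2],np.ptp(q,axis=0)[:2].round(4))
    m=(np.hypot(X-T[0],Y-T[1])<.018)&(Z<T[2]+.03)&(Z>T[2]-.14)
    if m.any(): print(n,'zmin-T',(np.percentile(Z[m],1)-T[2]).round(4))
E
python3 mm.py
```

```text
7.15 [ 0.47668283 -0.09947552  0.28741261] [-8.e-04 -7.e-04 -1.e+00] [ 0.40625613 -0.53234408 -0.35562835]
wrist rim 585 0.0969 [array([476. ,   5.7]), array([37.6, 38.1])]
wrist floor 243 [0.4765 0.0045 0.0802]
wrist h 0.105 283 [0.0027 0.0085] [0.0029 0.0071] [0.0277 0.0144]
wrist h 0.085 148 [0.0014 0.0051] [-0.0002  0.0019] [0.0143 0.0091]
wrist h 0.065 119 [0.0017 0.0056] [-0.0005  0.0008] [0.0156 0.0125]
wrist h 0.045 88 [0.0011 0.0058] [-0.0006  0.0031] [0.0157 0.0078]
wrist h 0.03 64 [0.001  0.0052] [-0.0007  0.0029] [0.0152 0.0074]
wrist h 0.01 10 [-0.0002  0.0032] [-0.0009  0.0033] [0.0065 0.0021]
wrist zmin-T -0.0845
scene rim 126 0.0954 [array([475.5,   6.2]), array([36.9, 38.2])]
scene floor 55 [0.4763 0.0051 0.079 ]
scene h 0.105 16 [0.001  0.0087] [0.0026 0.0075] [0.0264 0.0104]
scene h 0.085 11 [-0.0021  0.0051] [-0.001   0.0056] [0.0082 0.0026]
scene h 0.065 16 [-0.0062  0.0053] [-0.0035  0.0016] [0.0122 0.0102]
scene h 0.045 19 [-0.0054  0.0049] [-0.0034  0.0015] [0.013  0.0108]
scene h 0.03 15 [-0.0042  0.0043] [-0.0027  0.003 ] [0.0131 0.0074]
scene zmin-T -0.1023
```

Emit:
step_arm([
  [[0, 1, 0], [0, 0, 0]],
  [[0, 2, 0], [0, 0, 0]],
  [[0, 2.5, 0], [0, 0, 0]],
  [[0, 2.5, 0], [0, 0, 0]],
  [[0, 1.7, 0], [0, 0, 0]],
  [[0, 0.8, 0], [0, 0, 0]],
  [[0, 0, -1], [0, 0, 0]],
  [[0, 0, -1.5], [0, 0, 0]],
  [[0, 0, -1.5], [0, 0, 0]],
  [[0, 0, -1], [0, 0, 0]],
])

```text
clock: 8.3
tool_pos: [0.4763, 0.0052, 0.2362]
eef_rot: [0.801, 0.598, -0.001, -0.0]
contact_force: [0.2, -0.7, 0.1]
opening: 0.253
finger_force: 35.0
```

```bash
python3 mm.py; python3 -c "
import cv2
a=cv2.imread('pics/wristm.png')[60:400,170:470];cv2.imwrite('pics/wristmc.png',cv2.resize(a,None,fx=1.7,fy=1.7))"
```

```text
8.5 [0.47710018 0.00627747 0.23763304] [-3.e-04 -2.e-04 -1.e+00] [-0.74262964  0.01617929 -0.76572932]
wrist rim 521 0.0967 [array([476.5,   6.6]), array([37.3, 38.1])]
wrist floor 246 [0.4765 0.0047 0.0801]
wrist h 0.105 282 [0.0031 0.0085] [0.003  0.0072] [0.0276 0.0143]
wrist h 0.085 139 [0.0011 0.0052] [-0.0002  0.0019] [0.0143 0.0093]
wrist h 0.065 119 [0.0012 0.0055] [-0.0005  0.0022] [0.0157 0.0098]
wrist h 0.045 87 [0.0012 0.0055] [-0.0005  0.0031] [0.0157 0.0079]
wrist h 0.03 71 [0.001  0.0053] [-0.0007  0.003 ] [0.0154 0.0073]
wrist h 0.01 11 [-0.0004  0.0035] [-0.0011  0.0034] [0.0073 0.0017]
wrist zmin-T -0.1395
top rim 111 0.0968 [array([476.7,   3.4]), array([37.5, 37.8])]
top floor 60 [0.4766 0.0046 0.0808]
top h 0.105 10 [-0.0036 -0.014 ] [-0.0011 -0.0106] [0.0196 0.01  ]
top h 0.065 7 [-0.0018 -0.0105] [-0.001  -0.0096] [0.0134 0.0052]
top h 0.045 8 [-0.0026 -0.0112] [-0.0019 -0.0087] [0.0113 0.007 ]
top h 0.03 9 [-0.0041 -0.0099] [-0.0029 -0.0066] [0.0093 0.01  ]
top zmin-T -0.1399
scene rim 106 0.0953 [array([475.2,   6.4]), array([36.9, 38.3])]
scene floor 53 [0.4765 0.0049 0.079 ]
scene h 0.03 11 [-0.0062  0.0048] [-0.0039  0.0019] [0.0106 0.0102]
scene zmin-T -0.1399
```

View pics/wristmc.png

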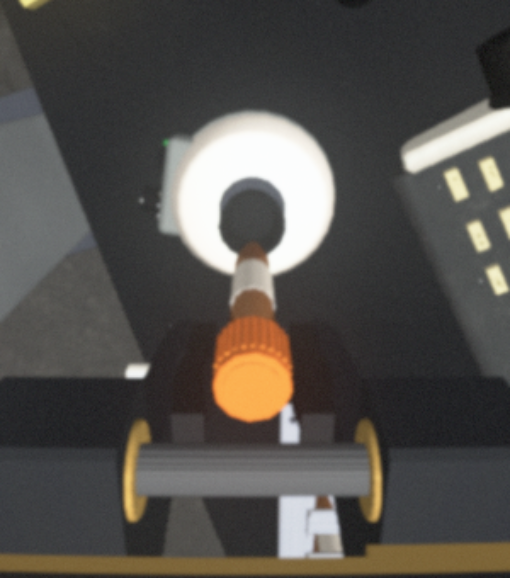

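The wrist view shows the tip at crop (252,250), lined up in x with the black cup at (252,215). TCP is within about 1 mm of target, so I'll go down to just above the cup floor.

Emit:
step_arm([
  [[0, 0, -0.5], [0, 0, 0]],
  [[0, 0, -0.7], [0, 0, 0]],
  [[0, 0, -0.7], [0, 0, 0]],
  [[0, 0, -0.7], [0, 0, 0]],
  [[0, 0, -0.7], [0, 0, 0]],
  [[0, 0, -0.6], [0, 0, 0]],
  [[0, 0, -0.4], [0, 0, 0]],
  [[0, 0, -0.3], [0, 0, 0]],
  [[0, 0, 0], [0, 0, 0]],
  [[0, 0, 0], [0, 0, 0]],
])

```text
clock: 9.65
tool_pos: [0.4772, 0.0068, 0.1918]
eef_rot: [0.801, 0.599, 0.0, 0.0]
contact_force: [0.5, 0.2, -0.5]
opening: 0.247
finger_force: 35.0
```

```bash
cat > f.py <<'E'
from h import *
F=[];T=[];M=[]
for i in range(8):
    r.snapshot('wrist'); s=r.get_state(); F.append(s['contact_force']);T.append(s['tool_pos'])
print(s['clock'],np.mean(T,0).round(5),np.std(T,0).round(5),np.mean(F,0).round(2),np.std(F,0).round(2),s['eef_rot'].round(4),s['finger_force'])
for n,ref in(('wrist',.0969),('top',.0971),('scene',.0954)):
    p,d,c=snap(n,n+'m');W=cloud(d,c);X,Y,Z=np.moveaxis(W,-1,0)
    R_=np.hypot(X-.4765,Y-.005); q=Z[(R_>.0155)&(R_<.0185)&(Z>.082)&(Z<.102)]
    if len(q): print(n,len(q),np.median(q).round(4))
E
python3 f.py
```

```text
10.05 [0.47721 0.00674 0.19193] [5.e-05 2.e-05 4.e-05] [-0.17  0.03 -0.43] [0.35 0.48 0.24] [8.007e-01 5.991e-01 1.000e-04 1.000e-04] 34.999823570251465
wrist 346 0.0968
top 40 0.0974
scene 30 0.0958
```

Emit:
step_arm([
  [[0, -0.05, -0.1], [0, 0, 0]],
  [[0, 0, -0.1], [0, 0, 0]],
  [[0, 0, -0.1], [0, 0, 0]],
  [[0, 0, -0.1], [0, 0, 0]],
  [[0, 0, -0.1], [0, 0, 0]],
  [[0, 0, -0.1], [0, 0, 0]],
  [[0, 0, -0.1], [0, 0, 0]],
  [[0, 0, 0], [0, 0, 0]],
  [[0, 0, 0], [0, 0, 0]],
  [[0, 0, 0], [0, 0, 0]],
])

```text
clock: 11.2
tool_pos: [0.4772, 0.0063, 0.1849]
eef_rot: [0.801, 0.599, 0.0, 0.0]
contact_force: [0.3, -0.7, 4.3]
opening: 0.248
finger_force: 35.0
```

```bash
python3 f.py
```

```text
11.6 [0.47722 0.00626 0.18483] [2.e-05 2.e-05 3.e-05] [0.14 0.1  4.7 ] [0.41 0.54 0.37] [8.006e-01 5.992e-01 1.000e-04 1.000e-04] 35.00402748584747
wrist 361 0.0937
top 42 0.0945
scene 32 0.0929
```

Force (about 5.1 N net) and rim drop (about 3 mm) agree with each other, so I'll press 1.9 mm more.

Emit:
step_arm([
  [[0, 0, -0.05], [0, 0, 0]],
  [[0, 0, -0.05], [0, 0, 0]],
  [[0, 0, -0.05], [0, 0, 0]],
  [[0, 0, -0.04], [0, 0, 0]],
  [[0, 0, 0], [0, 0, 0]],
  [[0, 0, 0], [0, 0, 0]],
  [[0, 0, 0], [0, 0, 0]],
  [[0, 0, 0], [0, 0, 0]],
  [[0, 0, 0], [0, 0, 0]],
  [[0, 0, 0], [0, 0, 0]],
])

```text
clock: 12.75
tool_pos: [0.4772, 0.0063, 0.183]
eef_rot: [0.801, 0.599, 0.0, 0.0]
contact_force: [-1.2, 0.2, 7.4]
opening: 0.254
finger_force: 35.0
```

```bash
python3 f.py; python3 -c "
import cv2
a=cv2.imread('pics/wristm.png')[60:400,170:470];b=cv2.imread('pics/scenem.png')[90:340,230:470]
cv2.imwrite('pics/end.png',cv2.hconcat([cv2.resize(a,(400,453)),cv2.resize(b,(400,453))]))"
```

```text
13.15 [0.47718 0.0063  0.18301] [2.e-05 1.e-05 1.e-05] [-0.28  0.07  6.44] [0.39 0.53 0.56] [8.006e-01 5.992e-01 2.000e-04 1.000e-04] 35.00446915626526
wrist 354 0.092
top 44 0.0923
scene 28 0.0911
```

View pics/end.png

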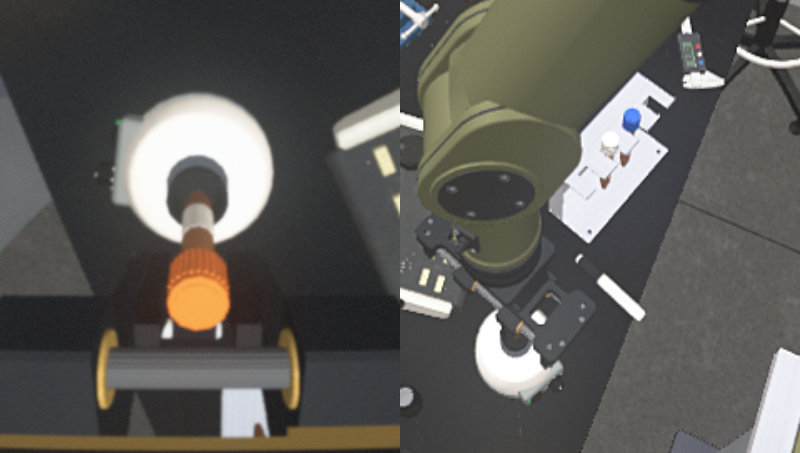

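The tube stands upright in the cup (tip at about (197,190) on the left). Net force is about 6.9 N and the rim is down about 4.9 mm; blue and white still hang. I'll hold for 4 s.

Emit:
step_arm([
  [[0, 0, 0], [0, 0, 0]],
  [[0, 0, 0], [0, 0, 0]],
  [[0, 0, 0], [0, 0, 0]],
  [[0, 0, 0], [0, 0, 0]],
  [[0, 0, 0], [0, 0, 0]],
  [[0, 0, 0], [0, 0, 0]],
  [[0, 0, 0], [0, 0, 0]],
  [[0, 0, 0], [0, 0, 0]],
  [[0, 0, 0], [0, 0, 0]],
  [[0, 0, 0], [0, 0, 0]],
])

```text
clock: 14.3
tool_pos: [0.4772, 0.0063, 0.183]
eef_rot: [0.801, 0.599, 0.0, 0.0]
contact_force: [-0.4, -0.3, 6.3]
opening: 0.25
finger_force: 35.0
```

Emit:
step_arm([
  [[0, 0, 0], [0, 0, 0]],
  [[0, 0, 0], [0, 0, 0]],
  [[0, 0, 0], [0, 0, 0]],
  [[0, 0, 0], [0, 0, 0]],
  [[0, 0, 0], [0, 0, 0]],
  [[0, 0, 0], [0, 0, 0]],
  [[0, 0, 0], [0, 0, 0]],
  [[0, 0, 0], [0, 0, 0]],
  [[0, 0, 0], [0, 0, 0]],
  [[0, 0, 0], [0, 0, 0]],
])

```text
clock: 15.3
tool_pos: [0.4772, 0.0063, 0.183]
eef_rot: [0.801, 0.599, 0.0, 0.0]
contact_force: [0.1, -0.7, 7.3]
opening: 0.247
finger_force: 35.0
```

Emit:
step_arm([
  [[0, 0, 0], [0, 0, 0]],
  [[0, 0, 0], [0, 0, 0]],
  [[0, 0, 0], [0, 0, 0]],
  [[0, 0, 0], [0, 0, 0]],
  [[0, 0, 0], [0, 0, 0]],
  [[0, 0, 0], [0, 0, 0]],
  [[0, 0, 0], [0, 0, 0]],
  [[0, 0, 0], [0, 0, 0]],
  [[0, 0, 0], [0, 0, 0]],
  [[0, 0, 0], [0, 0, 0]],
])

```text
clock: 16.3
tool_pos: [0.4772, 0.0063, 0.183]
eef_rot: [0.801, 0.599, 0.0, 0.0]
contact_force: [-1.6, -0.8, 6.3]
opening: 0.252
finger_force: 35.0
```

Emit:
step_arm([
  [[0, 0, 0], [0, 0, 0]],
  [[0, 0, 0], [0, 0, 0]],
  [[0, 0, 0], [0, 0, 0]],
  [[0, 0, 0], [0, 0, 0]],
  [[0, 0, 0], [0, 0, 0]],
  [[0, 0, 0], [0, 0, 0]],
  [[0, 0, 0], [0, 0, 0]],
  [[0, 0, 0], [0, 0, 0]],
  [[0, 0, 0], [0, 0, 0]],
  [[0, 0, 0], [0, 0, 0]],
])

```text
clock: 17.3
tool_pos: [0.4772, 0.0063, 0.183]
eef_rot: [0.801, 0.599, 0.0, 0.0]
contact_force: [0.7, 0.1, 6.4]
opening: 0.249
finger_force: 35.0
```

```bash
python3 f.py
```

```text
17.7 [0.47718 0.0063  0.18301] [1.e-05 1.e-05 1.e-05] [-0.53  0.06  6.44] [0.24 0.51 0.34] [8.007e-01 5.991e-01 2.000e-04 1.000e-04] 35.004533529281616
wrist 355 0.0919
top 43 0.0923
scene 28 0.0908
```

```bash
python3 -c "
from plant import r
print(r.finish_job())"
```

```text
the job is handed in; nothing more can be done
None
```

Job handed in at about 18 s on the robot clock: the orange tube is still gripped and pressed upright in the cup, about 4.9 mm down at about 7 N, held for more than 4 s, and the blue and white tubes were left hanging.

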